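# Shut the check source from behind the lead wall and bring back the survey meter

### The arm

A 7-joint arm with a two-finger parallel gripper is mounted at the origin on the work surface. World frame = base frame: x ahead of the robot, y to its left, z up, the work surface at z = 0. Lengths are in m, angles in rad, forces in N, time in s.
With the tool pointing down it reaches from about 0.4 to 0.875 m from the base axis. Payload 19.3 kg.
Tool frame: the origin (TCP) lies between the finger pads; the fingertips stand 19 mm ahead of it and the grasp point (between the pads) is the TCP; z points along the fingers, y is the direction in which the jaws open and shut (so a half turn about z gives the same grasp; the last joint's range is limited). The gripper opens to 85 mm and grips with 20 to 120 N. Pads are 22 mm wide; open, the fingers measure 114 mm over their backs; the gripper's body (76 mm by 85 mm) begins 54 mm behind the grasp point. The pads swing forward as they close: fully open they stand 13 mm farther back than shut.
Start: joints at [1.154, 0.521, -0.036, 1.599, 0.021, 1.021, -0.113], TCP at [0.212, -0.588, 0.25] pointing down, gripper open.
Joint ranges: [-2.91, 2.91], [-0.3, 2.13], [-1.5, 1.42], [0.17, 2.43], [-1.26, 4.41], [0.16, 1.93], [-2.52, 2.52]. Speed limits (rad/s): [1.89, 1.89, 2.39, 2.39, 3.01, 3.01, 3.01].

### API

Orientations are given as [roll, pitch, yaw] about the fixed x, y, z axes, in that order (R = Rz(yaw) Ry(pitch) Rx(roll)).
In Python, from workcell import status, imaging, bot gives the robot as it stands.
- The arm moves only by the shell command python3 -m handwheel 'ROWS' [FORCE]. ROWS is JSON, a list of rows, each an object with "offset": the shift along the tool's x, y, z in mm, a list of three; "rot": the turn, a rotation vector about the tool's x, y, z in degrees, a list of three; "claw": the opening, from -1 (shut) to 1 (fully open). A call has 1 to 12 rows; each row shifts and turns the commanded pose from where the row before left it, along the tool's axes as they then stand; what a row does not reach is not made up. A row lasts 1/10 s, in which the tool goes at most 50 mm and 8.59 degrees, less where a joint would pass 70% of its speed; a pose out of reach is approached as far as the arm can. A call is refused whole if a number of a shift passes 50 or a number of a turn 8.59, either way. A call with a gripper value outside its range is refused whole. The fingers move at their own pace and stop on an object; FORCE is the grip in N (left out, the last holds). Time passes only in rows, so rows that do not move let the fingers close. It gives the time, the measured TCP pose, the force and the opening at its end, in the units of the state.
- status.observe(): the state, without advancing time (a new reading comes with each control period).
- imaging.grab_frame(name): name is "scene" or "top"; returns a dict with "color" (480x640x3 uint8, red, green, blue), "range_z" (480x640 float32, m along the optical axis (not along the pixel's ray), 0 where there is no reading), "fx", "fy", "cx", "cy" (pixels), "distortion" ([k1, k2, p1, p2, k3] as OpenCV has them; the pictures are not rectified), "camera_from_world" (4x4, takes a point from world to camera coordinates). Camera axes: x right, y down, z forward; pixel columns grow to the right and rows downward; lengths in m; the calibration is good to about 2 mm. A picture is of the moment at which its call begins.
- bot.job_done(): hands the job in, once; it reports no verdict.
Trained networks look in the newest picture that a camera, given by its name, has taken for a name from the list of things; names that differ only in an ending like _2 or _b are one class to them, and where a whole thing is asked for, a point or a joint stands for the part that bears it (a point fixed in the world has none). Each returns a list of dicts, best first, with "conf" (0 to 1); they miss things now and then, are a little off and sometimes report something else, mostly with a low value. They report only what shows in the picture. A call takes as long as a camera call. They do not tell look-alikes from the thing itself.
- imaging.regions_of(thing, camera): "region" (480x640 bool, what is visible of it) and "box" ([centre column, centre row, width, height] in pixels, round what is visible of it).
- imaging.mark_of(thing, camera): "uv" ([column, row] in pixels: a listed point, or the origin of a listed thing).
The state is a dict: "clock": time; "qpos": joint angles; "qd": joint speeds; "joint_efforts": joint torques, N m; "position": TCP position; "tool_rot": TCP orientation; "force": force on the tool from outside, world axes, zero at the start; "moment": the same for the moment, N m; "grip_width": finger opening in m.
Only numpy, scipy, OpenCV 4.12 (cv2) and the standard library are available. Lean on these libraries where they do the work, as an engineer would, in place of code of your own. Each camera call takes 0.05 s, during which the arm holds its last target.

### The job

The check of the survey meter is finished. Take the bent rod from its stand, reach over the lead-brick wall with it and swing the source's shutter lever fully over to its shut side, away from the meter; until it is shut keep your hand on the near side of the wall and touch the lever with nothing but the rod. Then lay the rod back in its stand the way it was, fetch the meter from behind the wall and set it down upright in the empty grey tray without dropping it, leaving the other things on the desk where they are.

Things in the scene. Friction and masses are not known exactly. Their poses are not given: they have to be found in the camera images.
- shield: fixed wall of grey lead bricks, 50 mm thick (x), 300 mm long (y), 200 mm high; origin at the centre of its underside, +x is the far side (away from the robot), y along the wall
- bench: fixed check-source bench behind the wall: an aluminium rail 90 x 280 mm along its y. Origin at the centre of its underside. At y = -80 mm a grey round source pot (92 mm across, 106 mm high) with the shutter lever on top and a beam port that looks to +y and ends at y = -23 mm; at y = +90 mm a flat stage 84 x 64 mm, top 60 mm high, on which the meter stands. The bench's x is within a few degrees of the wall's
- shutter (a joint): shutter lever, turning about the bench's x axis through a point 80 mm to -y of the bench's origin and 120 mm high. 0 = open, leaning 0.5 rad from upright towards the meter (+y of the bench); 1.0 = shut, at its stop, leaning 0.5 rad the other way (-y). Friction-held: it stays where it is left and needs about 1.5 N at its bar
- lever_bar (a point): centre of the lever's handle: a black cross bar 14 mm thick and 60 mm long, parallel to the bench's x, 70 mm from the pivot, so 181 mm above the desk at both ends of its swing (190 mm when upright)
- rod: bent rod, 0.2 kg. Origin at the centre of its handle, a black block 110 mm long (x, from -55 to +55), 22 mm wide (y), 28 mm high (z); a 10 mm steel shaft goes on along +x to x = 145 mm, where it bends straight down (-z) into a leg whose blunt end, 14 mm thick over its last 25 mm, is 105 mm below the handle's centre line. Pick it by the middle of the handle, from above, fingers across y
- rod_tip (a point): centre of the underside of the rod's leg, at (145, 0, -105) mm from the rod's origin
- stand: fixed steel tool stand for the rod; origin at the centre line of the rod's place, on the desk. Base plate 175 x 85 x 12 mm, from x = -60 to +115 mm. A flat saddle at x = -42 mm carries the back of the handle between two flared cheeks (31 mm apart at the saddle, 41 mm at their tops, 135 mm high) and a V fork 10 mm thick at x = +95 mm, open to the top, 57 mm across and 152 mm high, centres the shaft; the rod's leg hangs free off the stand's +x end
- stand_seat (a point): where the rod's origin is when the rod lies in the stand, 135 mm above the desk; x and y as the stand's
- meter: cream hand-held survey meter, an upright box 66 mm (x) x 40 mm (y) x 100 mm high, 0.24 kg, standing loose on the bench's stage; origin at the centre of its underside. Its narrow 40 mm side is the one to grip, from above
- tray: fixed empty grey tray, 130 mm (x) x 170 mm (y), 22 mm high, walls and floor 5 mm; origin at the centre of its underside
- stepwedge: bystander: aluminium step wedge, 132 x 50 mm, beyond the bench
- phantom: bystander: stack of three clear plastic slabs, 120 x 120 x 45 mm, beyond the bench
- torch: bystander: aluminium pocket torch, 150 mm long, lying on the near side of the wall
- tape: bystander: roll of tape, 80 mm across, 24 mm high, on the near side of the wall; origin at the centre of its underside
- mouse: bystander: black computer mouse, 105 mm long, 32 mm high, on the left of the desk
- mug: bystander: white mug, 92 mm high, on the left of the desk
Things that resemble listed ones, but are neither listed nor needed, are in the scene too. Leave any turquoise look-alike of the rod alone.

How it is judged:
On the way, in this order (a step that is already met when the one before it is completed fails the run):
1. the shutter lever is fully over on its shut side (value of joint shutter above 0.92 rad), for 0.2 s.
2. the rod lies in its stand again, let go (distance between rod and stand_seat below 0.022 m and angle between the x axis of rod and the x axis of stand, either way round below 0.12 rad and x of rod_tip in the frame of stand above 0.1 m and angle between rod's own z axis and vertical below 0.15 rad and contact force between the fingers and rod below 0.1 N and linear speed of rod below 0.03 m/s), for 0.2 s.
At the end, for the whole second after the job is handed in: the shutter lever is shut (past 0.92 of 1.0 rad), the rod lies in its stand within 22 mm and 0.12 rad of its place with the leg hanging off the stand's +x end, and the meter stands upright (within 0.1 rad) on the tray's floor, all at rest (value of joint shutter above 0.92 rad and distance between rod and stand_seat below 0.022 m and angle between the x axis of rod and the x axis of stand, either way round below 0.12 rad and x of rod_tip in the frame of stand above 0.1 m and angle between rod's own z axis and vertical below 0.15 rad and x of meter in the frame of tray between -0.055 and 0.055 m and y of meter in the frame of tray between -0.075 and 0.075 m and z of meter in the frame of tray below 0.012 m and angle between meter's own z axis and vertical below 0.1 rad and linear speed of each of meter, rod below 0.02 m/s); the robot touches nothing.
It fails at once if the hand's grasp point goes more than 20 mm past the wall's far face, within 200 mm of the wall's middle along its length, while the shutter is not yet shut (value of joint shutter below 0.9 rad and x of the grasp point in the frame of shield above 0.045 m and y of the grasp point in the frame of shield between -0.2 and 0.2 m).
It fails at once if the hand or arm touches the lever before it is shut (value of joint shutter below 0.9 rad and contact force between any of the fingers, the arm and shutter above 0.3 N).
It fails at once if the meter is moved more than 20 mm while the shutter is not yet shut (value of joint shutter below 0.9 rad and distance of meter from where it was at the start of the episode above 0.02 m).
It fails at once if the meter falls freely: it touches nothing while more than 25 mm above the desk and off its stage (contact force between meter and anything else below 0.01 N and height (world z) of meter above 0.025 m and distance of meter from where it was at the start of the episode above 0.03 m).
It fails at once if a bystander is moved by more than 30 mm (distance of any of stepwedge, phantom, torch, tape, mouse, mug from where it was at the start of the episode above 0.03 m).
It also fails if it takes over 66 s, if anything falls off the work surface, if the arm or the gripper's body presses on something with over 40 N, if the wrist force passes 120 N, or if a joint passes its speed limit or range.

## Working session

There is one attempt and no reset: what is moved stays moved. The work goes in short steps, Python scripts to look and compute and a shell command to move; the robot and the scene stay as the last step left them, time stands still between calls to the robot, and variables do not carry over. Pictures are saved under pics/ and viewed, and the job is handed in when it is done.

```bash
ls; mkdir -p pics
python3 - <<'E'
from workcell import status, imaging
import cv2
print(status.observe())
for n in ("scene","top"):
    f=imaging.grab_frame(n)
    cv2.imwrite(f"pics/{n}0.png",f["color"][:,:,::-1])
    print(n,f["fx"],f["fy"],f["cx"],f["cy"],f["distortion"],f["camera_from_world"])
E
```

```text
pics
{'clock': 0.0, 'qpos': array([ 1.15377944,  0.5220228 , -0.036354  ,  1.59999773,  0.02124526,
        1.02110731, -0.11282069]), 'qd': array([-1.69296115e-03, -6.76457850e-04,  1.87395487e-03,  9.79815045e-05,
       -1.14817547e-03,  7.38472810e-04, -1.29559903e-04]), 'joint_efforts': array([-1.43441866e-06, -9.27120066e+01,  1.98001854e+00, -3.69936347e+01,
        1.78049400e-02,  8.12349172e-03, -3.97725569e-05]), 'position': array([ 0.21230364, -0.58750114,  0.24972364]), 'tool_rot': array([-3.14044885e+00,  1.07516681e-04,  3.46832825e-01]), 'force': array([-0.23824133,  0.3208654 ,  0.50435578]), 'moment': array([0.00026526, 0.02248323, 0.00374967]), 'grip_width': 0.08547458734793194}
scene 607.0375461881748 607.0375461881748 312.4780195914907 237.40321812672443 [-0.03862489  0.          0.          0.          0.        ] [[-0.66712988  0.74488845 -0.00888397  0.23918751]
 [ 0.41986059  0.36612696 -0.83046261 -0.1469595 ]
 [-0.61534934 -0.55775645 -0.55700353  1.90187212]
 [ 0.          0.          0.          1.        ]]
top 580.1412690787578 580.1412690787578 313.16322794237897 235.31845197585835 [-0.14869941  0.          0.          0.          0.        ] [[ 0.01024198 -0.99988584 -0.01110908  0.1210098 ]
 [-0.99832493 -0.00959209 -0.05705552  0.53297387]
 [ 0.05694245  0.01167483 -0.9983092   1.73096164]
 [ 0.          0.          0.          1.        ]]
```

View pics/scene0.png

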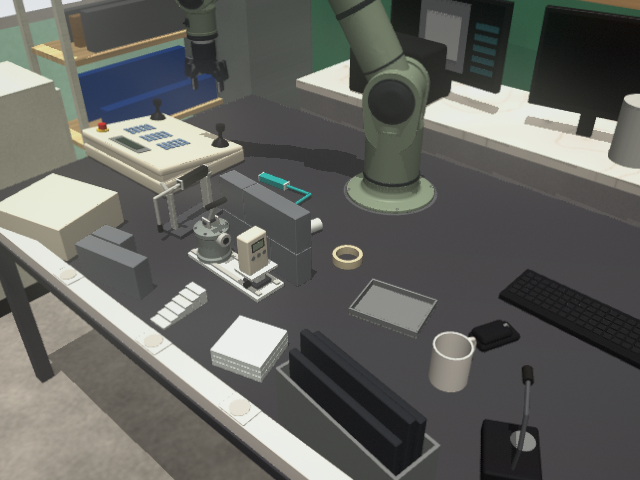

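View pics/top0.png

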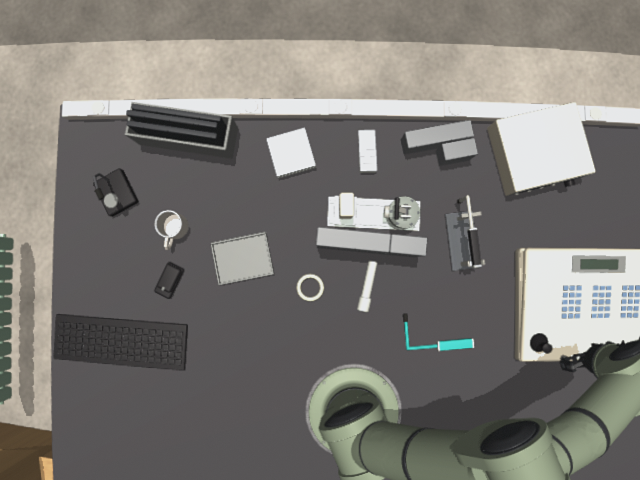

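Top view: the rod with the black handle lies in the stand at about (475,240), and a turquoise look-alike lies at (440,345). The wall is at (372,242), the bench at (375,212) with the meter at (347,205) and the pot at (405,210), and the tray at (242,258). Next I'll measure them.

```bash
cat > h.py <<'E'
import numpy as np, cv2
from workcell import status, imaging
def cam(f):
    K=np.array([[f["fx"],0,f["cx"]],[0,f["fy"],f["cy"]],[0,0,1.]]);return K,np.array(f["distortion"]),np.array(f["camera_from_world"])
def cloud(f):
    K,D,T=cam(f);h,w=f["range_z"].shape
    uv=np.stack(np.meshgrid(np.arange(w),np.arange(h)),-1).reshape(-1,1,2).astype(np.float64)
    n=cv2.undistortPoints(uv,K,D).reshape(h,w,2);z=f["range_z"]
    P=np.dstack([n[...,0]*z,n[...,1]*z,z]);P=(P-T[:3,3])@T[:3,:3]
    P[z==0]=np.nan
    return P
def at_z(f,uv,z):
    K,D,T=cam(f);n=cv2.undistortPoints(np.array([[uv]],float),K,D).ravel()
    d=T[:3,:3].T@np.array([n[0],n[1],1]);o=-T[:3,:3].T@T[:3,3]
    return o+d*(z-o[2])/d[2]
def proj(f,p):
    K,D,T=cam(f);return cv2.projectPoints(np.atleast_2d(p).astype(float),cv2.Rodrigues(T[:3,:3])[0],T[:3,3],K,D)[0].reshape(-1,2)
def rect(pts):
    (c,s,a)=cv2.minAreaRect((np.asarray(pts)[:,:2]*1000).astype(np.float32));return np.round(c,1),np.round(s,1),round(a,2)
E
python3 - <<'E'
from h import *
np.set_printoptions(suppress=True,precision=4)
F={}
for n in ("scene","top"):
    f=imaging.grab_frame(n);F[n]=f;P=cloud(f)
    for t in ["shield","bench","shutter","lever_bar","rod","rod_tip","stand","stand_seat","meter","tray","torch","tape","phantom","stepwedge","mug","mouse"]:
        try: R=imaging.regions_of(t,n)
        except Exception as e: R=[]
        try: M=imaging.mark_of(t,n)
        except Exception as e: M=[]
        for r in R[:2]:
            q=P[r["region"]];q=q[~np.isnan(q[:,0])]
            print(n,t,"reg",round(r["conf"],2),np.round(r["box"]),len(q),np.percentile(q,[2,50,98],axis=0).round(3).tolist() if len(q) else "")
        for m in M[:2]: print(n,t,"mark",round(m["conf"],2),np.round(m["uv"],1))
c=F["top"]["color"][:,:,::-1]
cv2.imwrite("pics/c1.png",cv2.resize(c[170:290,300:500],None,fx=4,fy=4,interpolation=cv2.INTER_CUBIC))
c=F["scene"]["color"][:,:,::-1]
cv2.imwrite("pics/c2.png",cv2.resize(c[150:310,140:340],None,fx=3.7,fy=3.7,interpolation=cv2.INTER_CUBIC))
E
```

```text
scene shield reg 0.75 [235. 250.  95. 106.] 3581 [[0.559, -0.181, 0.002], [0.62, -0.087, 0.03], [0.649, 0.085, 0.185]]
scene shield reg 0.65 [267. 228.  91. 113.] 5943 [[0.478, -0.176, 0.004], [0.529, 0.027, 0.143], [0.547, 0.12, 0.202]]
scene shield mark 0.91 [269.4 263.6]
scene bench mark 0.74 [232.2 270.2]
scene shutter reg 0.74 [217. 209.  23.  23.] 200 [[0.573, -0.132, 0.119], [0.601, -0.1, 0.181], [0.627, -0.09, 0.191]]
scene lever_bar reg 0.59 [217. 210.  22.  26.] 205 [[0.573, -0.132, 0.119], [0.602, -0.1, 0.181], [0.63, -0.09, 0.191]]
scene lever_bar reg 0.54 [180. 199.  55.  66.] 619 [[0.445, -0.34, 0.033], [0.534, -0.316, 0.137], [0.646, -0.302, 0.152]]
scene lever_bar mark 0.78 [215.5 201.2]
scene rod reg 0.9 [282. 187.  56.  35.] 452 [[0.17, -0.35, -0.001], [0.213, -0.27, 0.016], [0.247, -0.15, 0.026]]
scene rod reg 0.63 [180. 197.  58.  69.] 657 [[0.441, -0.497, 0.006], [0.531, -0.316, 0.137], [0.646, -0.302, 0.152]]
scene rod mark 0.9 [270.1 181.5]
scene rod mark 0.64 [192.6 175.1]
scene rod_tip reg 0.77 [181. 197.  51.  66.] 610 [[0.396, -0.494, 0.002], [0.529, -0.316
[... 4707 characters left out ...]
ape mark 0.81 [308.6 288.2]
top tape mark 0.29 [243.7 260.4]
top phantom reg 0.64 [290. 155.  46.  50.] 1770 [[0.714, 0.132, -0.002], [0.78, 0.196, 0.043], [0.85, 0.261, 0.052]]
top phantom mark 0.75 [290.3 155.7]
top stepwedge reg 0.61 [367. 155.  23.  44.] 703 [[0.728, -0.059, 0.0], [0.791, -0.034, 0.02], [0.856, -0.009, 0.04]]
top stepwedge mark 0.72 [165.8 280.6]
top stepwedge mark 0.65 [364.3 150.9]
top mug reg 0.7 [172. 230.  34.  37.] 807 [[0.497, 0.51, -0.004], [0.556, 0.56, 0.032], [0.594, 0.589, 0.094]]
top mug mark 0.93 [175.8 224.4]
top mouse reg 0.89 [169. 282.  28.  34.] 644 [[0.343, 0.525, -0.001], [0.392, 0.561, 0.027], [0.438, 0.601, 0.038]]
top mouse mark 0.71 [168.  283.4]
```

```bash
ls pics
```

```text
c1.png
c2.png
scene0.png
top0.png
```

View pics/c1.png

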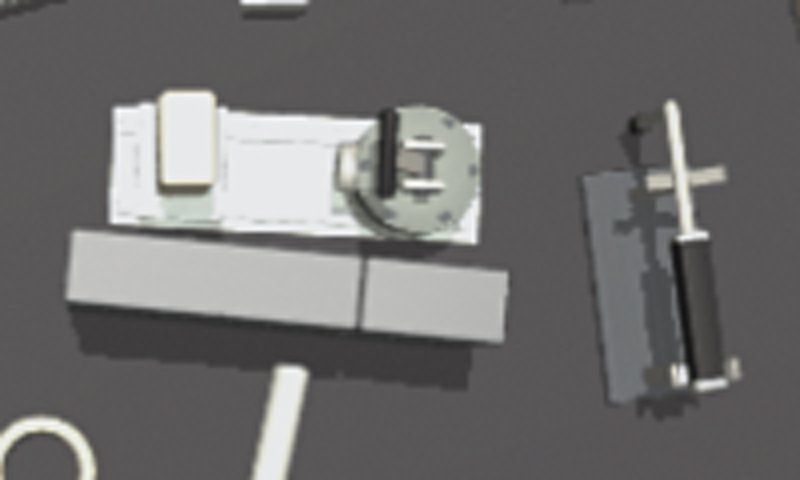

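View pics/c2.png

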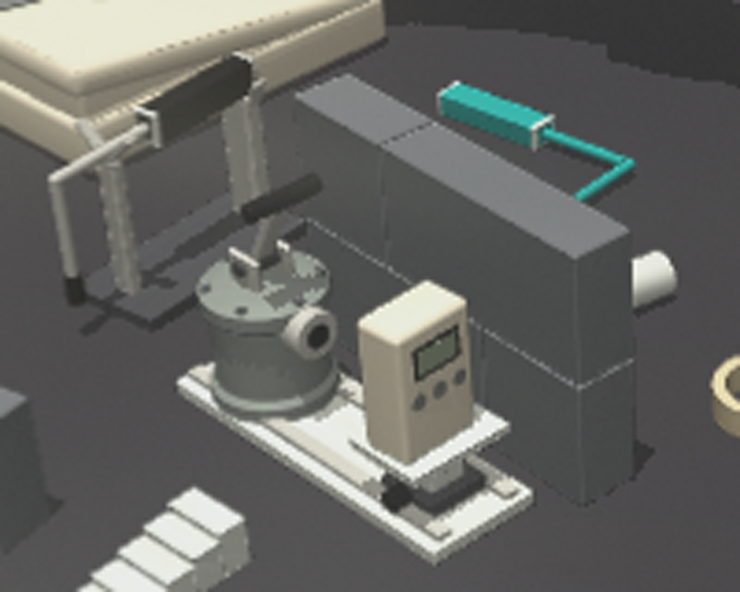

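Candidates for the rod are the black-handled one in the stand (top 474,248) and the turquoise one on the desk (454,344). Only the black one fits the description, and the crops confirm this. Its leg hangs at the stand's +x end. The lever leans towards the meter, so the shutter is open. Next come precise fits.

Run:
```python
from h import *
np.set_printoptions(suppress=True,precision=4)
f=imaging.grab_frame("top");g=imaging.grab_frame("scene")
for nm,fr in(("top",f),("scene",g)):
    P=cloud(fr).reshape(-1,3);C=fr["color"].reshape(-1,3).astype(int)
    def sel(lo,hi): return np.all((P>lo)&(P<hi),axis=1)
    print(nm)
    m=sel([.44,-.37,.135],[.62,-.28,.165]); m&=C.max(1)<75
    q=P[m];print("handle dark",m.sum(),rect(q),np.median(q[:,2]),np.percentile(q[:,2],[5,95]))
    m=sel([.44,-.37,.125],[.68,-.28,.165]); print("rod all",rect(P[m]))
    m=sel([.585,-.33,.138],[.66,-.29,.146]);q=P[m]
    if len(q): print("shaft",len(q),q.mean(0), np.polyfit(q[:,0],q[:,1],1),np.percentile(q[:,0],[0,100]))
    m=sel([.45,-.2,.19],[.56,.14,.21]);print("wall top",rect(P[m]),np.median(P[m][:,2]))
    m=sel([.55,-.0,.15],[.68,.09,.18]);print("meter top",rect(P[m]),np.median(P[m][:,2]))
    m=sel([.36,.23,.012],[.56,.46,.03]);print("tray rim",rect(P[m]))
    m=sel([.55,-.15,.175],[.65,-.07,.2]);m&=C.max(1)<80;q=P[m];print("bar",m.sum(),q.mean(0),q.max(0),q.min(0),np.polyfit(q[:,0],q[:,1],1))
    m=sel([.53,-.20,.005],[.68,.12,.03]);print("rail",rect(P[m]))
    m=sel([.41,-.37,.008],[.62,-.25,.016]);print("standbase",rect(P[m]))
    m=sel([.41,-.42,.02],[.62,-.25,.16]);q=P[m]
for n,fr in(("top",f),("scene",g)):
  for t,z in(("rod",.135),("stand_seat",.135),("rod_tip",.03),("lever_bar",.181),("meter",.06),("tray",0)):
    print(n,t,[(round(m["conf"],2),at_z(fr,m["uv"],z).round(3)) for m in imaging.mark_of(t,n)[:2]])
```

```text
top
handle dark 220 (array([ 497.3, -329.7]), array([97. , 25.9]), 7.12) 0.14722611793931278 [0.1384 0.154 ]
rod all (array([ 543., -322.]), array([203.1,  53.4]), 5.49)
shaft 37 [ 0.6088 -0.3151  0.14  ] [ 0.0982 -0.3749] [0.5862 0.6407]
wall top (array([507.1, -33.7]), array([297.1,  50.6]), 84.85) 0.19837433487634387
meter top (array([610.6,  31.4]), array([64.8, 39.4]), 0.35) 0.15834385477290747
tray rim (array([465.3, 347.5]), array([147.7, 190.8]), 13.71)
bar 96 [ 0.5991 -0.1017  0.1866] [ 0.629  -0.095   0.1944] [ 0.571  -0.1087  0.1776] [-0.0329 -0.0819]
rail (array([609.5, -39.1]), array([320.3, 144. ]), 88.36)
standbase (array([ 519.5, -308.9]), array([108.9, 201.6]), 88.92)
scene
handle dark 216 (array([ 499.7, -322.6]), array([109.5,  24. ]), 7.02) 0.14747419730918293 [0.1364 0.152 ]
rod all (array([ 544.4, -319.2]), array([207.1,  59.6]), 1.14)
shaft 42 [ 0.6116 -0.3118  0.1401] [ 0.2047 -0.437 ] [0.5883 0.6441]
wall top (array([510.1, -29.2]), array([303.8,  56. ]), 85.25) 0.19982152435472247
meter top (array([613.8,  34.9]), array([69.1, 47.2]), 0.38) 0.159640891081601
[... 475 characters left out ...]
))]
top rod_tip [(0.63, array([ 0.634, -0.318,  0.03 ]))]
top lever_bar [(0.62, array([ 0.599, -0.108,  0.181]))]
top meter [(0.79, array([0.607, 0.033, 0.06 ]))]
top tray [(0.74, array([0.455, 0.334, 0.   ])), (0.17, array([ 0.492, -0.333,  0.   ]))]
scene rod [(0.94, array([ 0.366, -0.144,  0.135]))]
scene stand_seat [(0.74, array([ 0.5  , -0.31 ,  0.135]))]
scene rod_tip [(0.84, array([ 0.641, -0.299,  0.03 ])), (0.83, array([ 0.313, -0.125,  0.03 ]))]
scene lever_bar [(0.62, array([ 0.552, -0.259,  0.181])), (0.49, array([ 0.592, -0.108,  0.181]))]
scene meter [(0.82, array([0.612, 0.037, 0.06 ]))]
scene tray [(0.74, array([ 0.607, -0.344,  0.   ])), (0.73, array([0.466, 0.347, 0.   ]))]
```

```bash
cat > d.py <<'E'
import sys,numpy as np
from scipy.spatial.transform import Rotation as R
from workcell import status
s=status.observe();x,y,z,yaw=map(float,sys.argv[1:5])
Rc=R.from_euler("xyz",s["tool_rot"]);Rt=R.from_euler("xyz",[np.pi,0,yaw])
print("t",s["clock"],"pos",s["position"].round(4),"rot",s["tool_rot"].round(4),"F",s["force"].round(2),"w",round(s["grip_width"],4))
d=np.array([x,y,z])-s["position"]
print("rot first deg",np.degrees((Rc.inv()*Rt).as_rotvec()).round(2),"then offset mm(target frame)",(Rt.inv().apply(d)*1000).round(1),"| offset in current frame",(Rc.inv().apply(d)*1000).round(1))
E
python3 -m handwheel '[{"offset":[0,0,-25],"rot":[0,0,6.4],"claw":1},{"offset":[0,0,-25],"rot":[0,0,6.4],"claw":1},{"offset":[32,-22,0],"rot":[0,0,0],"claw":1},{"offset":[32,-22,0],"rot":[0,0,0],"claw":1},{"offset":[32,-22,0],"rot":[0,0,0],"claw":1},{"offset":[32,-22,0],"rot":[0,0,0],"claw":1},{"offset":[32,-22,0],"rot":[0,0,0],"claw":1},{"offset":[32,-22,0],"rot":[0,0,0],"claw":1},{"offset":[32,-22,0],"rot":[0,0,0],"claw":1},{"offset":[32,-22,0],"rot":[0,0,0],"claw":1},{"offset":[32,-22,0],"rot":[0,0,0],"claw":1},{"offset":[0,0,0],"rot":[0,0,0],"claw":1}]' 60; python3 d.py .499 -.326 .135 .123
```

```text
clock: 5.2
position: [0.4778, -0.3514, 0.3002]
tool_rot: [-3.14, -0.002, 0.13]
force: [0.0, -0.4, 0.6]
grip_width: 0.0857
t 5.2 pos [ 0.4778 -0.3514  0.3002] rot [-3.1399e+00 -1.8000e-03  1.3010e-01] F [ 0.02 -0.39  0.59] w 0.0857
rot first deg [-0.1  -0.1   0.41] then offset mm(target frame) [ 24.1 -22.6 165.2] | offset in current frame [ 24.  -22.2 165.2]
```

```bash
python3 -m handwheel '[{"offset":[24,-22,20],"rot":[0,0,0.4],"claw":1},{"offset":[0,0,35],"rot":[0,0,0],"claw":1},{"offset":[0,0,25],"rot":[0,0,0],"claw":1},{"offset":[0,0,0],"rot":[0,0,0],"claw":1}]' 60; python3 d.py .499 -.326 .135 .123
python3 - <<'E'
from h import *
f=imaging.grab_frame("scene");c=f["color"][:,:,::-1]
cv2.imwrite("pics/g1.png",cv2.resize(c[100:260,120:320],None,fx=4,fy=3.7,interpolation=cv2.INTER_CUBIC))
E
```

```text
clock: 5.6
position: [0.4936, -0.3304, 0.2175]
tool_rot: [-3.139, 0.004, 0.117]
force: [0.1, 0.8, 0.4]
grip_width: 0.0852
t 5.6 pos [ 0.4936 -0.3304  0.2175] rot [-3.1387  0.004   0.1166] F [0.14 0.79 0.37] w 0.0852
rot first deg [-0.16  0.23 -0.37] then offset mm(target frame) [ 5.9 -3.7 82.5] | offset in current frame [ 6.2 -3.5 82.5]
```

View pics/g1.png

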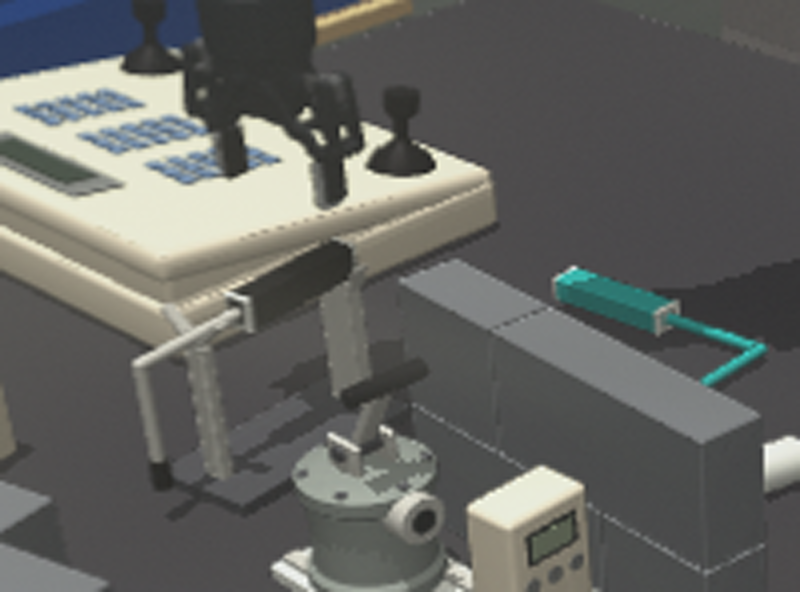

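The fingers straddle the handle, at crop pixels (230,150) and (330,190). Going down and closing.

```bash
python3 -m handwheel '[{"offset":[3,-2,30],"rot":[0,0,0],"claw":1},{"offset":[0,0,30],"rot":[0,0,0],"claw":1},{"offset":[0,0,15],"rot":[0,0,0],"claw":1},{"offset":[0,0,0],"rot":[0,0,0],"claw":1},{"offset":[0,0,0],"rot":[0,0,0],"claw":1}]' 60; python3 d.py .499 -.326 .135 .123
```

```text
clock: 6.15
position: [0.4982, -0.3293, 0.1468]
tool_rot: [3.141, -0.001, 0.116]
force: [0.7, 0.4, -0.0]
grip_width: 0.0855
t 6.15 pos [ 0.4982 -0.3293  0.1468] rot [ 3.1407e+00 -1.1000e-03  1.1600e-01] F [ 0.74  0.35 -0.01] w 0.0855
rot first deg [ 0.05 -0.07 -0.4 ] then offset mm(target frame) [ 1.2 -3.2 11.8] | offset in current frame [ 1.1 -3.2 11.8]
```

```bash
python3 -m handwheel '[{"offset":[1,-3,11],"rot":[0,0,-0.3],"claw":1},{"offset":[0,0,0],"rot":[0,0,0],"claw":1},{"offset":[0,0,0],"rot":[0,0,0],"claw":-1},{"offset":[0,0,0],"rot":[0,0,0],"claw":-1},{"offset":[0,0,0],"rot":[0,0,0],"claw":-1},{"offset":[0,0,0],"rot":[0,0,0],"claw":-1},{"offset":[0,0,0],"rot":[0,0,0],"claw":-1},{"offset":[0,0,0],"rot":[0,0,0],"claw":-1},{"offset":[0,0,0],"rot":[0,0,0],"claw":-1}]' 80; python3 d.py .499 -.326 .135 .123
```

```text
clock: 7.05
position: [0.4985, -0.3265, 0.1348]
tool_rot: [3.14, -0.001, 0.121]
force: [0.7, -4.6, 4.8]
grip_width: 0.021
t 7.05 pos [ 0.4985 -0.3265  0.1348] rot [ 3.1403e+00 -8.0000e-04  1.2060e-01] F [ 0.68 -4.59  4.8 ] w 0.021
rot first deg [ 0.07 -0.05 -0.14] then offset mm(target frame) [ 0.6 -0.5 -0.2] | offset in current frame [ 0.6 -0.5 -0.2]
```

```bash
python3 -m handwheel '[{"offset":[0,0,-15],"rot":[0,0,0],"claw":-1},{"offset":[0,0,-35],"rot":[0,0,0],"claw":-1},{"offset":[0,0,-35],"rot":[0,0,0],"claw":-1},{"offset":[0,0,-35],"rot":[0,0,0],"claw":-1},{"offset":[0,0,-35],"rot":[0,0,0],"claw":-1},{"offset":[0,0,-35],"rot":[0,0,0],"claw":-1},{"offset":[0,0,-35],"rot":[0,0,0],"claw":-1},{"offset":[0,0,0],"rot":[0,0,0],"claw":-1},{"offset":[0,0,0],"rot":[0,0,0],"claw":-1}]' 80; python3 d.py .443 -.060 .36 .0
python3 - <<'E'
from h import *
f=imaging.grab_frame("scene");c=f["color"][:,:,::-1]
cv2.imwrite("pics/g2.png",cv2.resize(c[60:260,120:340],None,fx=3.4,fy=3,interpolation=cv2.INTER_CUBIC))
P=cloud(f);q=P[~np.isnan(P[...,0])];m=np.all((q>[.62,-.36,.2])&(q<[.68,-.26,.4]),axis=1);q=q[m];print(len(q),q.mean(0),q.min(0),q.max(0),np.polyfit(q[:,2],q[:,:2],1))
t=imaging.mark_of("rod_tip","scene");print([(m["conf"],m["uv"]) for m in t])
E
```

```text
clock: 7.95
position: [0.4982, -0.3253, 0.3599]
tool_rot: [3.141, -0.001, 0.122]
force: [-0.6, -0.2, -2.3]
grip_width: 0.021
t 7.95 pos [ 0.4982 -0.3253  0.3599] rot [ 3.1413e+00 -7.0000e-04  1.2200e-01] F [-0.61 -0.18 -2.33] w 0.021
rot first deg [ 0.01 -0.04  6.99] then offset mm(target frame) [-5.520e+01 -2.653e+02 -1.000e-01] | offset in current frame [-2.250e+01 -2.701e+02 -2.000e-01]
209 [ 0.6386388  -0.30469809  0.31410706] [ 0.62148278 -0.31349883  0.25526135] [ 0.64675498 -0.29375272  0.36752716] [[-0.03704437 -0.00378455]
 [ 0.6502747  -0.30350934]]
[(0.93, [290.9, 207.0]), (0.73, [391.9, 308.3]), (0.65, [150.3, 158.5])]
```

View pics/g2.png

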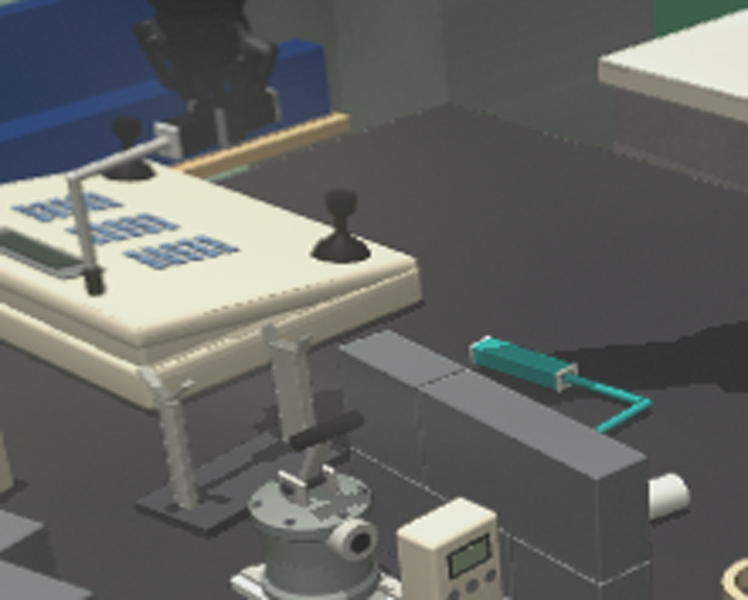

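The rod is held with its leg vertical (tip at crop 95,285), and the stand is empty. Moving across on the near side of the wall.

```bash
python3 -m handwheel '[{"offset":[0,0,0],"rot":[0,0,4.6],"claw":-1},{"offset":[0,0,0],"rot":[0,0,4.7],"claw":-1},{"offset":[-8,-33,0],"rot":[0,0,0],"claw":-1},{"offset":[-8,-33,0],"rot":[0,0,0],"claw":-1},{"offset":[-8,-33,0],"rot":[0,0,0],"claw":-1},{"offset":[-8,-33,0],"rot":[0,0,0],"claw":-1},{"offset":[-8,-33,0],"rot":[0,0,0],"claw":-1},{"offset":[-8,-33,0],"rot":[0,0,0],"claw":-1},{"offset":[-7,-33,0],"rot":[0,0,0],"claw":-1},{"offset":[-7,-33,0],"rot":[0,0,0],"claw":-1},{"offset":[0,0,0],"rot":[0,0,0],"claw":-1},{"offset":[0,0,0],"rot":[0,0,0],"claw":-1}]' 80; python3 d.py .447 -.056 .267 -.04
python3 - <<'E'
from h import *
f=imaging.grab_frame("scene");c=f["color"][:,:,::-1]
cv2.imwrite("pics/g3.png",cv2.resize(c[60:300,140:340],None,fx=3,fy=2.5,interpolation=cv2.INTER_CUBIC))
P=cloud(f);q=P[~np.isnan(P[...,0])];m=np.all((q>[.53,-.12,.24])&(q<[.66,0,.34]),axis=1);q=q[m];print(len(q),q.mean(0),q.min(0),q.max(0),np.polyfit(q[:,2],q[:,:2],1))
E
```

```text
clock: 9.25
position: [0.4467, -0.059, 0.3587]
tool_rot: [3.142, 0.001, -0.039]
force: [0.6, -0.6, -2.2]
grip_width: 0.0206
t 9.25 pos [ 0.4467 -0.059   0.3587] rot [ 3.1415e+00  1.4000e-03 -3.9400e-02] F [ 0.59 -0.63 -2.19] w 0.0206
rot first deg [0.   0.08 0.04] then offset mm(target frame) [ 0.2 -3.  91.7] | offset in current frame [ 0.3 -3.  91.7]
161 [ 0.59059134 -0.06185797  0.29393434] [ 0.58008615 -0.07225893  0.25293742] [ 0.59671007 -0.05392235  0.33987914] [[ 0.0050508  -0.0149731 ]
 [ 0.58910674 -0.05745686]]
```

View pics/g3.png

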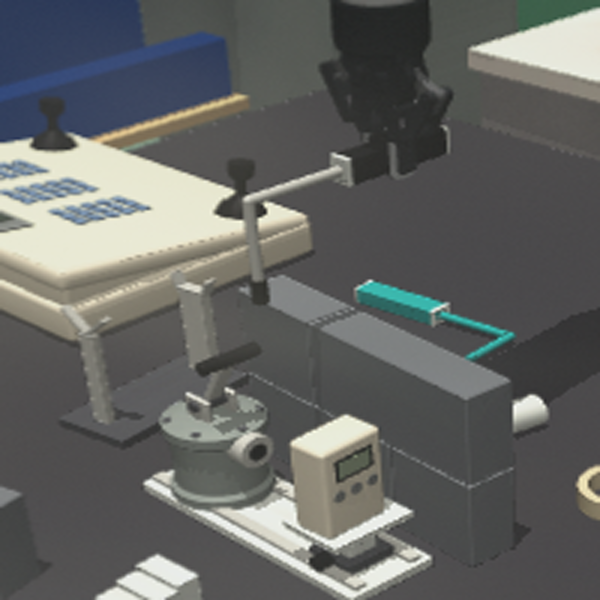

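The leg hangs beyond the wall at (.591,-.062), on the meter side of the bar. Lowering it to tip z ≈ 0.16.

```bash
python3 -m handwheel '[{"offset":[0,0,25],"rot":[0,0,0],"claw":-1},{"offset":[0,0,25],"rot":[0,0,0],"claw":-1},{"offset":[0,0,25],"rot":[0,0,0],"claw":-1},{"offset":[0,0,18],"rot":[0,0,0],"claw":-1},{"offset":[0,0,0],"rot":[0,0,0],"claw":-1},{"offset":[0,0,0],"rot":[0,0,0],"claw":-1}]' 80; python3 d.py .447 -.146 .267 -.04
python3 - <<'E'
from h import *
f=imaging.grab_frame("scene");c=f["color"][:,:,::-1]
cv2.imwrite("pics/g4.png",cv2.resize(c[120:300,160:340],None,fx=3.3,fy=3.3,interpolation=cv2.INTER_CUBIC))
E
```

```text
clock: 9.9
position: [0.4472, -0.06, 0.2665]
tool_rot: [3.142, 0.001, -0.042]
force: [0.8, -0.1, -1.6]
grip_width: 0.0212
t 9.9 pos [ 0.4472 -0.06    0.2665] rot [ 3.1416e+00  7.0000e-04 -4.1700e-02] F [ 0.8  -0.11 -1.6 ] w 0.0212
rot first deg [ 0.    0.04 -0.1 ] then offset mm(target frame) [ 3.2 86.  -0.5] | offset in current frame [ 3.4 86.  -0.5]
```

View pics/g4.png

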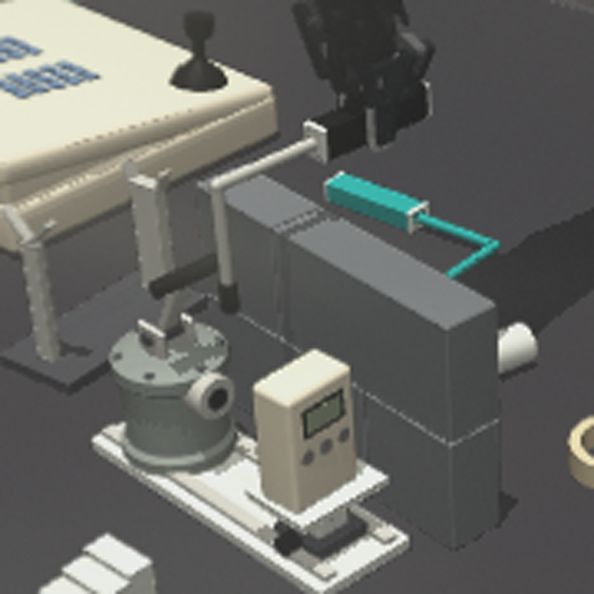

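```bash
python3 -m handwheel '[{"offset":[0,10,0],"rot":[0,0,0],"claw":-1},{"offset":[0,10,0],"rot":[0,0,0],"claw":-1},{"offset":[0,10,0],"rot":[0,0,0],"claw":-1},{"offset":[0,10,0],"rot":[0,0,0],"claw":-1},{"offset":[0,10,0],"rot":[0,0,0],"claw":-1},{"offset":[0,10,0],"rot":[0,0,0],"claw":-1},{"offset":[0,8,0],"rot":[0,0,0],"claw":-1},{"offset":[0,8,0],"rot":[0,0,0],"claw":-1},{"offset":[0,4,0],"rot":[0,0,0],"claw":-1},{"offset":[0,0,0],"rot":[0,0,0],"claw":-1}]' 80; python3 d.py .447 -.156 .267 -.04
python3 - <<'E'
from h import *
f=imaging.grab_frame("scene");c=f["color"][:,:,::-1]
cv2.imwrite("pics/g5.png",cv2.resize(c[120:300,160:340],None,fx=3.3,fy=3.3,interpolation=cv2.INTER_CUBIC))
E
```

```text
clock: 10.95
position: [0.4432, -0.1399, 0.266]
tool_rot: [3.141, 0.002, -0.042]
force: [-5.7, -0.5, -2.3]
grip_width: 0.0211
t 10.95 pos [ 0.4432 -0.1399  0.266 ] rot [ 3.1415e+00  1.5000e-03 -4.1700e-02] F [-5.68 -0.48 -2.28] w 0.0211
rot first deg [ 0.01  0.09 -0.1 ] then offset mm(target frame) [ 4.4 15.9 -1. ] | offset in current frame [ 4.4 15.9 -1. ]
```

View pics/g5.png

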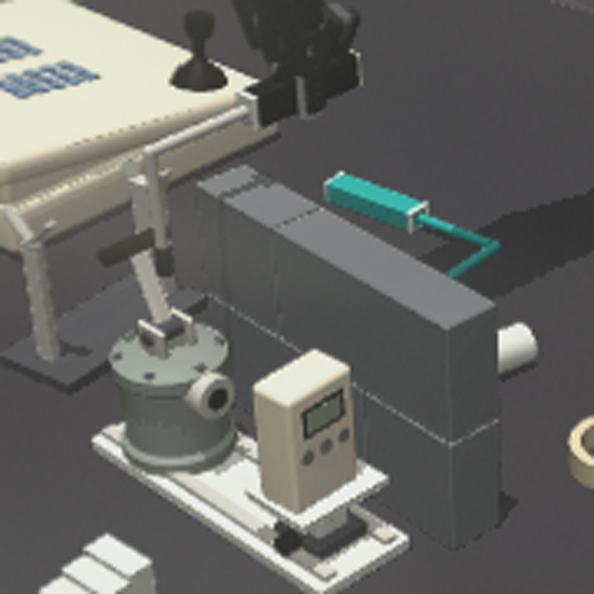

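The lever is nearly over, with the bar at crop (125,248). Pushing on in small steps to the stop.

```bash
python3 -m handwheel '[{"offset":[0,4,0],"rot":[0,0,0],"claw":-1},{"offset":[0,4,0],"rot":[0,0,0],"claw":-1},{"offset":[0,0,0],"rot":[0,0,0],"claw":-1}]' 80;python3 -m handwheel '[{"offset":[0,4,0],"rot":[0,0,0],"claw":-1},{"offset":[0,0,0],"rot":[0,0,0],"claw":-1}]' 80
python3 - <<'E'
from h import *
np.set_printoptions(suppress=True,precision=4)
f=imaging.grab_frame("scene");c=f["color"][:,:,::-1]
cv2.imwrite("pics/g6.png",cv2.resize(c[120:300,160:340],None,fx=3.3,fy=3.3,interpolation=cv2.INTER_CUBIC))
P=cloud(f).reshape(-1,3);C=f["color"].reshape(-1,3).astype(int)
m=np.all((P>[.55,-.24,.165])&(P<[.65,-.1,.21]),axis=1)&(C.max(1)<80);q=P[m];print(len(q),q.mean(0),q.min(0),q.max(0))
E
```

```text
clock: 11.3
position: [0.4432, -0.1475, 0.2661]
tool_rot: [-3.142, 0.001, -0.041]
force: [-4.7, 1.5, -3.4]
grip_width: 0.0208
clock: 11.5
position: [0.4431, -0.1506, 0.2661]
tool_rot: [-3.141, 0.001, -0.04]
force: [-4.8, 7.3, -1.7]
grip_width: 0.0211
125 [ 0.601  -0.1601  0.1826] [ 0.5699 -0.1761  0.1653] [ 0.6277 -0.1413  0.1916]
```

View pics/g6.png

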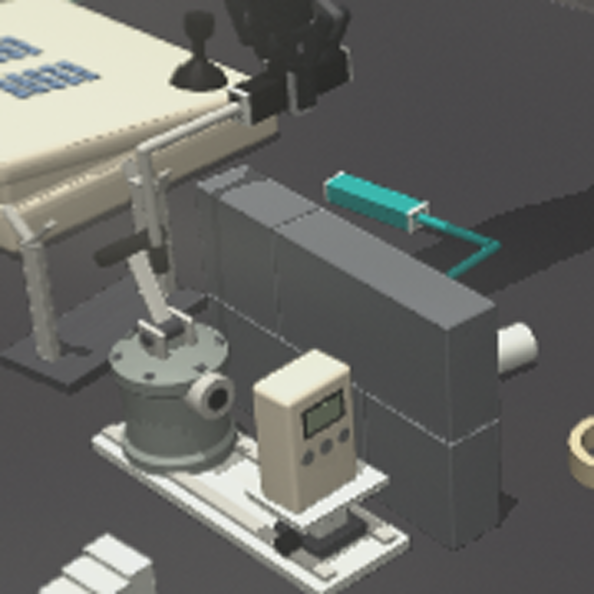

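```bash
python3 -m handwheel '[{"offset":[0,3,0],"rot":[0,0,0],"claw":-1},{"offset":[0,0,0],"rot":[0,0,0],"claw":-1}]' 80;python3 -m handwheel '[{"offset":[0,3,0],"rot":[0,0,0],"claw":-1},{"offset":[0,0,0],"rot":[0,0,0],"claw":-1},{"offset":[0,0,0],"rot":[0,0,0],"claw":-1},{"offset":[0,0,0],"rot":[0,0,0],"claw":-1}]' 80
```

```text
clock: 11.75
position: [0.4433, -0.1532, 0.2663]
tool_rot: [-3.14, 0.001, -0.039]
force: [-5.6, 9.4, 0.5]
grip_width: 0.0208
clock: 12.15
position: [0.4432, -0.1553, 0.2663]
tool_rot: [-3.14, 0.001, -0.037]
force: [-7.0, 13.1, 0.3]
grip_width: 0.021
```

The reaction rose to 13 N, so the lever is at its stop. Backing off and checking.

```bash
python3 -m handwheel '[{"offset":[0,-8,0],"rot":[0,0,0],"claw":-1},{"offset":[0,-12,0],"rot":[0,0,0],"claw":-1},{"offset":[0,-10,0],"rot":[0,0,0],"claw":-1},{"offset":[0,0,-30],"rot":[0,0,0],"claw":-1},{"offset":[0,0,-30],"rot":[0,0,0],"claw":-1},{"offset":[0,0,-35],"rot":[0,0,0],"claw":-1},{"offset":[0,0,0],"rot":[0,0,0],"claw":-1},{"offset":[0,0,0],"rot":[0,0,0],"claw":-1}]' 80; python3 d.py .4985 -.326 .365 .1206
python3 - <<'E'
from h import *
np.set_printoptions(suppress=True,precision=4)
f=imaging.grab_frame("scene");c=f["color"][:,:,::-1]
cv2.imwrite("pics/g7.png",cv2.resize(c[60:300,140:340],None,fx=3,fy=2.5,interpolation=cv2.INTER_CUBIC))
for n,f in (("s",f),("t",imaging.grab_frame("top"))):
    P=cloud(f).reshape(-1,3);C=f["color"].reshape(-1,3).astype(int)
    m=np.all((P>[.55,-.24,.165])&(P<[.65,-.13,.21]),axis=1)&(C.max(1)<80);q=P[m];print(n,"bar",len(q),q.mean(0),q.min(0),q.max(0))
    m=np.all((P>[.53,-.24,.24])&(P<[.66,-.05,.34]),axis=1);q=P[m]
    if len(q)>5: print("leg",len(q),q.mean(0),np.polyfit(q[:,2],q[:,:2],1))
    m=np.all((P>[.52,-.24,.355])&(P<[.66,-.05,.38]),axis=1);q=P[m];print("shaft",len(q),q.mean(0),q.min(0),q.max(0),np.polyfit(q[:,0],q[:,1],1))
E
```

```text
clock: 12.95
position: [0.4448, -0.127, 0.3616]
tool_rot: [3.141, -0.002, -0.041]
force: [-0.4, 0.2, -3.0]
grip_width: 0.0207
t 12.95 pos [ 0.4448 -0.127   0.3616] rot [ 3.1412e+00 -1.8000e-03 -4.0500e-02] F [-0.44  0.23 -2.99] w 0.0207
rot first deg [ 0.03 -0.1  -9.23] then offset mm(target frame) [ 29.4 204.   -3.4] | offset in current frame [ 61.8 196.7  -3.2]
s bar 116 [ 0.6011 -0.1631  0.1859] [ 0.5688 -0.1757  0.1755] [ 0.6293 -0.1558  0.1927]
leg 151 [ 0.5874 -0.1275  0.2942] [[ 0.012  -0.0155]
 [ 0.5839 -0.1229]]
shaft 118 [ 0.5577 -0.1268  0.3625] [ 0.521  -0.136   0.3554] [ 0.594  -0.1171  0.3685] [-0.0685 -0.0886]
t bar 63 [ 0.6004 -0.1714  0.1868] [ 0.5668 -0.1766  0.1785] [ 0.6254 -0.1635  0.1974]
leg 35 [ 0.5824 -0.1289  0.2894] [[ 0.0302 -0.0028]
 [ 0.5736 -0.1281]]
shaft 113 [ 0.5565 -0.1307  0.3611] [ 0.52   -0.1373  0.3558] [ 0.5884 -0.1262  0.3709] [-0.0367 -0.1103]
```

View pics/g7.png

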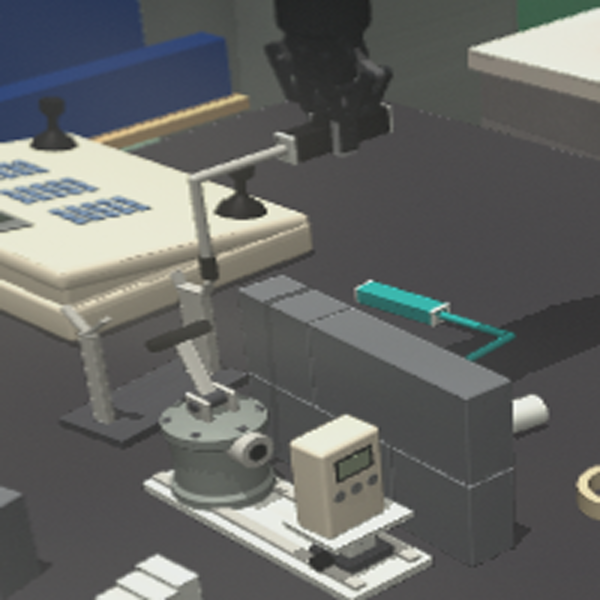

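The bar has moved about 67 mm in y and now reads -0.163 in the scene camera and -0.171 in the top camera. That is the full swing, so the shutter is shut. The rod still sits square in the grip. Returning it to the stand.

```bash
python3 -m handwheel '[{"offset":[0,0,0],"rot":[0,0,-4.6],"claw":-1},{"offset":[0,0,0],"rot":[0,0,-4.6],"claw":-1},{"offset":[4,29,0],"rot":[0,0,0],"claw":-1},{"offset":[4,29,0],"rot":[0,0,0],"claw":-1},{"offset":[4,29,0],"rot":[0,0,0],"claw":-1},{"offset":[4,29,0],"rot":[0,0,0],"claw":-1},{"offset":[4,29,0],"rot":[0,0,0],"claw":-1},{"offset":[4,29,0],"rot":[0,0,0],"claw":-1},{"offset":[4,29,0],"rot":[0,0,0],"claw":-1},{"offset":[0,0,0],"rot":[0,0,0],"claw":-1},{"offset":[0,0,0],"rot":[0,0,0],"claw":-1}]' 80; python3 d.py .4985 -.326 .165 .1206
python3 - <<'E'
from h import *
np.set_printoptions(suppress=True,precision=4)
f=imaging.grab_frame("scene")
P=cloud(f).reshape(-1,3)
m=np.all((P>[.62,-.36,.2])&(P<[.68,-.26,.4]),axis=1);q=P[m];print(len(q),q.mean(0),q.min(0),q.max(0),np.polyfit(q[:,2],q[:,:2],1))
E
```

```text
clock: 14.15
position: [0.4963, -0.3254, 0.3598]
tool_rot: [-3.14, 0.002, 0.119]
force: [0.7, -0.3, -1.5]
grip_width: 0.0207
t 14.15 pos [ 0.4963 -0.3254  0.3598] rot [-3.1401e+00  1.7000e-03  1.1920e-01] F [ 0.71 -0.29 -1.5 ] w 0.0207
rot first deg [-0.08  0.1  -0.08] then offset mm(target frame) [  2.2   0.9 194.8] | offset in current frame [  2.5   1.2 194.8]
199 [ 0.6354 -0.3026  0.3115] [ 0.6204 -0.3127  0.2547] [ 0.6425 -0.2951  0.365 ] [[-0.0273 -0.0253]
 [ 0.6439 -0.2948]]
```

```bash
python3 -m handwheel '[{"offset":[3,1,30],"rot":[0,0,0],"claw":-1},{"offset":[0,0,35],"rot":[0,0,0],"claw":-1},{"offset":[0,0,35],"rot":[0,0,0],"claw":-1},{"offset":[0,0,35],"rot":[0,0,0],"claw":-1},{"offset":[0,0,30],"rot":[0,0,0],"claw":-1},{"offset":[0,0,20],"rot":[0,0,0],"claw":-1},{"offset":[0,0,10],"rot":[0,0,0],"claw":-1},{"offset":[0,0,0],"rot":[0,0,0],"claw":-1},{"offset":[0,0,0],"rot":[0,0,0],"claw":-1}]' 80; python3 d.py .4985 -.326 .1348 .1206
python3 - <<'E'
from h import *
f=imaging.grab_frame("scene");c=f["color"][:,:,::-1]
cv2.imwrite("pics/g8.png",cv2.resize(c[120:260,130:290],None,fx=4.5,fy=4.2,interpolation=cv2.INTER_CUBIC))
E
```

```text
clock: 15.1
position: [0.5, -0.326, 0.1672]
tool_rot: [3.141, -0.001, 0.12]
force: [-0.3, -0.3, -2.2]
grip_width: 0.0209
t 15.1 pos [ 0.5    -0.326   0.1672] rot [ 3.1411e+00 -9.0000e-04  1.2020e-01] F [-0.28 -0.27 -2.23] w 0.0209
rot first deg [ 0.03 -0.05 -0.02] then offset mm(target frame) [-1.5 -0.2 32.4] | offset in current frame [-1.5 -0.2 32.4]
```

View pics/g8.png

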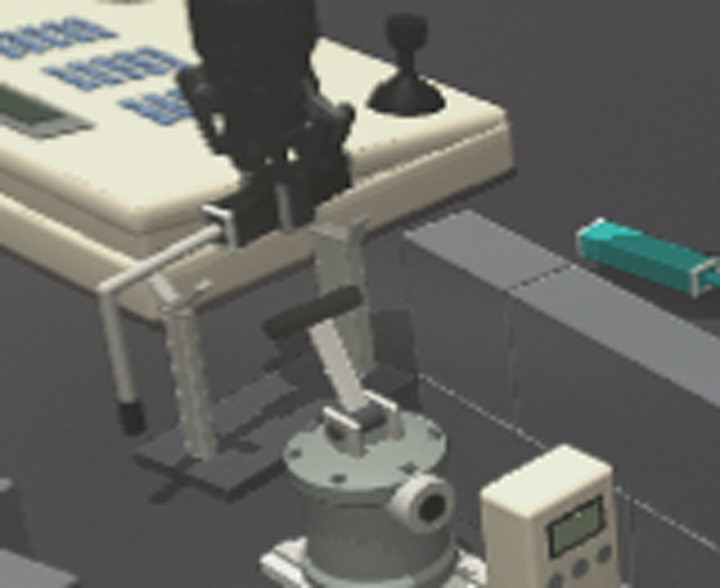

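The rod is above the saddle, with the shaft over the fork at crop (180,285). Lowering slowly and watching the force.

```bash
python3 -m handwheel '[{"offset":[0,0,10],"rot":[0,0,0],"claw":-1},{"offset":[0,0,10],"rot":[0,0,0],"claw":-1},{"offset":[0,0,6],"rot":[0,0,0],"claw":-1},{"offset":[0,0,0],"rot":[0,0,0],"claw":-1}]' 80; python3 -m handwheel '[{"offset":[0,0,5],"rot":[0,0,0],"claw":-1},{"offset":[0,0,0],"rot":[0,0,0],"claw":-1},{"offset":[0,0,0],"rot":[0,0,0],"claw":-1}]' 80
```

```text
clock: 15.55
position: [0.4992, -0.326, 0.1393]
tool_rot: [-3.141, 0.001, 0.12]
force: [-0.4, 0.1, -2.4]
grip_width: 0.021
clock: 15.85
position: [0.4999, -0.3266, 0.1356]
tool_rot: [3.141, -0.001, 0.119]
force: [2.5, -3.5, 0.4]
grip_width: 0.0211
```

```bash
python3 -m handwheel '[{"offset":[0,0,1],"rot":[0,0,0],"claw":-1},{"offset":[0,0,0],"rot":[0,0,0],"claw":0},{"offset":[0,0,0],"rot":[0,0,0],"claw":1},{"offset":[0,0,0],"rot":[0,0,0],"claw":1},{"offset":[0,0,0],"rot":[0,0,0],"claw":1},{"offset":[0,0,0],"rot":[0,0,0],"claw":1},{"offset":[0,0,0],"rot":[0,0,0],"claw":1},{"offset":[0,0,-20],"rot":[0,0,0],"claw":1},{"offset":[0,0,-35],"rot":[0,0,0],"claw":1},{"offset":[0,0,-40],"rot":[0,0,0],"claw":1},{"offset":[0,0,-40],"rot":[0,0,0],"claw":1},{"offset":[0,0,-40],"rot":[0,0,0],"claw":1}]' 80; python3 d.py .612 .033 .31 0
python3 - <<'E'
from h import *
np.set_printoptions(suppress=True,precision=4)
f=imaging.grab_frame("scene");c=f["color"][:,:,::-1]
cv2.imwrite("pics/g9.png",cv2.resize(c[140:300,130:330],None,fx=4,fy=3.7,interpolation=cv2.INTER_CUBIC))
P=cloud(f).reshape(-1,3);C=f["color"].reshape(-1,3).astype(int)
def sel(lo,hi): return np.all((P>lo)&(P<hi),axis=1)
m=sel([.44,-.37,.135],[.62,-.28,.165])&(C.max(1)<75);print("handle",rect(P[m]),np.median(P[m][:,2]))
m=sel([.585,-.33,.138],[.66,-.29,.146]);q=P[m];print("shaft",len(q),q.mean(0))
m=sel([.55,-.0,.15],[.68,.09,.18]);print("meter top",rect(P[m]),np.median(P[m][:,2]))
E
```

```text
clock: 17.05
position: [0.4993, -0.326, 0.311]
tool_rot: [-3.142, -0.0, 0.12]
force: [-0.6, -1.7, -0.4]
grip_width: 0.0853
t 17.05 pos [ 0.4993 -0.326   0.311 ] rot [-3.1416 -0.      0.12  ] F [-0.56 -1.67 -0.42] w 0.0853
rot first deg [-0.   -0.    6.87] then offset mm(target frame) [ 112.7 -359.     1. ] | offset in current frame [ 154.9 -342.9    1. ]
handle (array([ 495.1, -320.8]), array([98.7, 26.1]), 7.72) 0.147455763002062
shaft 44 [ 0.6103 -0.312   0.1402]
meter top (array([613.5,  38.1]), array([43.9, 70.2]), 86.48) 0.15970747021557097
```

View pics/g9.png

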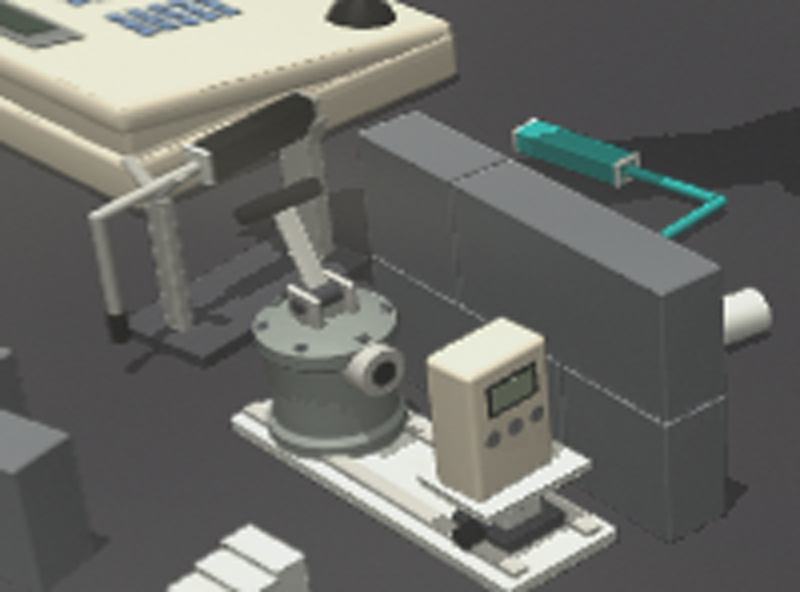

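The rod lies in its stand as it did at the start. Now the meter.

```bash
python3 -m handwheel '[{"offset":[0,0,0],"rot":[0,0,8],"claw":1},{"offset":[10.5,-36,0],"rot":[0,0,0],"claw":1},{"offset":[10.5,-36,0],"rot":[0,0,0],"claw":1},{"offset":[10.5,-36,0],"rot":[0,0,0],"claw":1},{"offset":[10.5,-36,0],"rot":[0,0,0],"claw":1},{"offset":[10.5,-36,0],"rot":[0,0,0],"claw":1},{"offset":[10.5,-36,0],"rot":[0,0,0],"claw":1},{"offset":[10.5,-36,0],"rot":[0,0,0],"claw":1},{"offset":[10.5,-36,0],"rot":[0,0,0],"claw":1},{"offset":[10.5,-36,0],"rot":[0,0,0],"claw":1},{"offset":[10.5,-36,0],"rot":[0,0,0],"claw":1},{"offset":[0,0,0],"rot":[0,0,0],"claw":1}]' 40; python3 -m handwheel '[{"offset":[0,0,0],"rot":[0,0,0],"claw":1}]' ;python3 d.py .612 .033 .2 -0.02
```

```text
clock: 18.3
position: [0.6121, 0.0375, 0.3089]
tool_rot: [-3.139, 0.0, -0.013]
force: [-0.9, 1.1, -1.2]
grip_width: 0.0853
clock: 18.4
position: [0.6116, 0.0323, 0.309]
tool_rot: [3.141, 0.0, -0.018]
force: [-0.8, -0.7, 0.3]
grip_width: 0.0852
t 18.4 pos [0.6116 0.0323 0.309 ] rot [ 3.1415e+00  5.0000e-04 -1.8300e-02] F [-0.79 -0.67  0.3 ] w 0.0852
rot first deg [0.01 0.03 0.1 ] then offset mm(target frame) [  0.4  -0.7 109. ] | offset in current frame [  0.5  -0.7 109. ]
```

```bash
python3 -m handwheel '[{"offset":[0,-1,30],"rot":[0,0,0],"claw":1},{"offset":[0,0,35],"rot":[0,0,0],"claw":1},{"offset":[0,0,30],"rot":[0,0,0],"claw":1},{"offset":[0,0,10],"rot":[0,0,0],"claw":1},{"offset":[0,0,0],"rot":[0,0,0],"claw":1},{"offset":[0,0,0],"rot":[0,0,0],"claw":1}]' 40;python3 d.py .612 .033 .127 -0.02
python3 - <<'E'
from h import *
f=imaging.grab_frame("scene");c=f["color"][:,:,::-1]
cv2.imwrite("pics/m1.png",cv2.resize(c[140:320,180:340],None,fx=3.7,fy=3.2,interpolation=cv2.INTER_CUBIC))
E
```

```text
clock: 19.0
position: [0.6123, 0.0323, 0.2057]
tool_rot: [-3.142, -0.001, -0.02]
force: [0.2, 0.6, -0.4]
grip_width: 0.0851
t 19.0 pos [0.6123 0.0323 0.2057] rot [-3.1416e+00 -1.5000e-03 -2.0500e-02] F [ 0.16  0.58 -0.36] w 0.0851
rot first deg [-0.   -0.09 -0.03] then offset mm(target frame) [-0.3 -0.7 78.7] | offset in current frame [-0.4 -0.7 78.7]
```

View pics/m1.png

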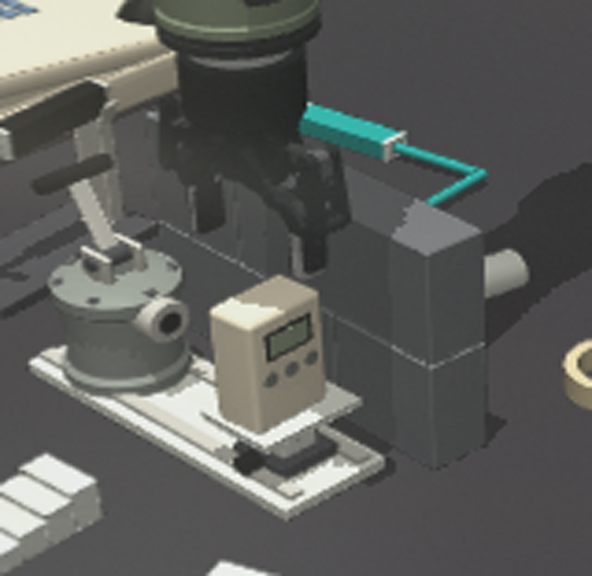

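```bash
python3 -m handwheel '[{"offset":[0,-1,25],"rot":[0,0,0],"claw":1},{"offset":[0,0,25],"rot":[0,0,0],"claw":1},{"offset":[0,0,18],"rot":[0,0,0],"claw":1},{"offset":[0,0,9],"rot":[0,0,0],"claw":1},{"offset":[0,0,0],"rot":[0,0,0],"claw":1},{"offset":[0,0,0],"rot":[0,0,0],"claw":0.3},{"offset":[0,0,0],"rot":[0,0,0],"claw":-1},{"offset":[0,0,0],"rot":[0,0,0],"claw":-1},{"offset":[0,0,0],"rot":[0,0,0],"claw":-1},{"offset":[0,0,0],"rot":[0,0,0],"claw":-1},{"offset":[0,0,0],"rot":[0,0,0],"claw":-1}]' 40;python3 d.py .612 .033 .127 -0.02
```

```text
clock: 20.15
position: [0.6121, 0.0337, 0.1282]
tool_rot: [-3.141, -0.001, -0.02]
force: [-1.9, -0.5, 7.9]
grip_width: 0.0397
t 20.15 pos [0.6121 0.0337 0.1282] rot [-3.1415e+00 -1.2000e-03 -1.9800e-02] F [-1.9  -0.45  7.92] w 0.0397
rot first deg [-0.01 -0.07  0.01] then offset mm(target frame) [-0.1  0.7  1.2] | offset in current frame [-0.1  0.7  1.2]
```

```bash
python3 -m handwheel '[{"offset":[0,0,-10],"rot":[0,0,0],"claw":-1},{"offset":[0,0,-20],"rot":[0,0,0],"claw":-1},{"offset":[0,0,-30],"rot":[0,0,0],"claw":-1},{"offset":[0,0,-35],"rot":[0,0,0],"claw":-1},{"offset":[0,0,-35],"rot":[0,0,0],"claw":-1},{"offset":[0,0,-35],"rot":[0,0,0],"claw":-1},{"offset":[0,0,-30],"rot":[0,0,0],"claw":-1},{"offset":[0,0,0],"rot":[0,0,0],"claw":-1},{"offset":[0,0,0],"rot":[0,0,0],"claw":-1}]' 50;python3 d.py .463 .345 .32 -0.02
python3 - <<'E'
from h import *
f=imaging.grab_frame("scene");c=f["color"][:,:,::-1]
cv2.imwrite("pics/m2.png",cv2.resize(c[60:320,140:460],None,fx=2.4,fy=2.3,interpolation=cv2.INTER_CUBIC))
E
```

```text
clock: 21.05
position: [0.6115, 0.0337, 0.3228]
tool_rot: [-3.142, -0.001, -0.02]
force: [-0.8, 0.1, -3.9]
grip_width: 0.0395
t 21.05 pos [0.6115 0.0337 0.3228] rot [-3.1416e+00 -8.0000e-04 -1.9700e-02] F [-0.83  0.14 -3.92] w 0.0395
rot first deg [-0.   -0.04  0.02] then offset mm(target frame) [-154.7 -308.2    2.8] | offset in current frame [-154.6 -308.3    2.7]
```

View pics/m2.png

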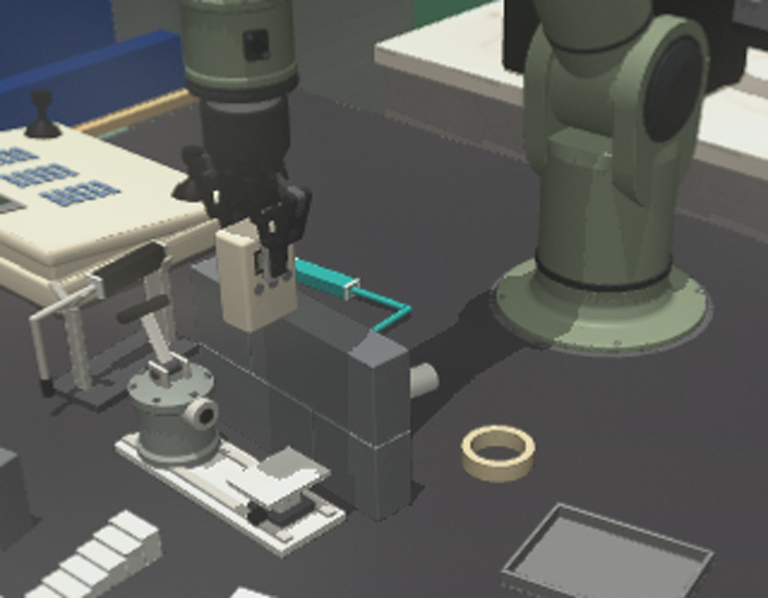

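The meter is held upright in the gripper at crop (257,280), with its bottom above the wall top. Moving it over the tray.

```bash
python3 -m handwheel '[{"offset":[-10,-20,0],"rot":[0,0,0],"claw":-1},{"offset":[-16,-32,0],"rot":[0,0,0],"claw":-1},{"offset":[-16,-32,0],"rot":[0,0,0],"claw":-1},{"offset":[-16,-32,0],"rot":[0,0,0],"claw":-1},{"offset":[-16,-32,0],"rot":[0,0,0],"claw":-1},{"offset":[-16,-32,0],"rot":[0,0,0],"claw":-1},{"offset":[-16,-32,0],"rot":[0,0,0],"claw":-1},{"offset":[-16,-32,0],"rot":[0,0,0],"claw":-1},{"offset":[-16,-32,0],"rot":[0,0,0],"claw":-1},{"offset":[-16,-32,0],"rot":[0,0,0],"claw":-1},{"offset":[0,0,0],"rot":[0,0,-5],"claw":-1},{"offset":[0,0,0],"rot":[0,0,-6],"claw":-1}]' 50;python3 -m handwheel '[{"offset":[0,0,40],"rot":[0,0,0],"claw":-1},{"offset":[0,0,40],"rot":[0,0,0],"claw":-1},{"offset":[0,0,40],"rot":[0,0,0],"claw":-1},{"offset":[0,0,40],"rot":[0,0,0],"claw":-1},{"offset":[0,0,30],"rot":[0,0,0],"claw":-1},{"offset":[0,0,0],"rot":[0,0,0],"claw":-1},{"offset":[0,0,0],"rot":[0,0,0],"claw":-1}]' 50;python3 d.py .463 .345 .075 0.17
python3 - <<'E'
from h import *
f=imaging.grab_frame("scene");c=f["color"][:,:,::-1]
cv2.imwrite("pics/m3.png",cv2.resize(c[180:380,300:500],None,fx=3,fy=3,interpolation=cv2.INTER_CUBIC))
E
```

```text
clock: 22.3
position: [0.4626, 0.3455, 0.3209]
tool_rot: [3.141, 0.002, 0.178]
force: [0.6, 0.3, -2.4]
grip_width: 0.0395
clock: 23.0
position: [0.4635, 0.3446, 0.1323]
tool_rot: [3.141, 0.001, 0.172]
force: [-0.0, -0.1, -2.0]
grip_width: 0.0398
t 23.0 pos [0.4635 0.3446 0.1323] rot [3.141e+00 1.300e-03 1.724e-01] F [-0.   -0.14 -2.03] w 0.0398
rot first deg [0.03 0.08 0.14] then offset mm(target frame) [-0.4 -0.5 57.3] | offset in current frame [-0.4 -0.5 57.3]
```

View pics/m3.png

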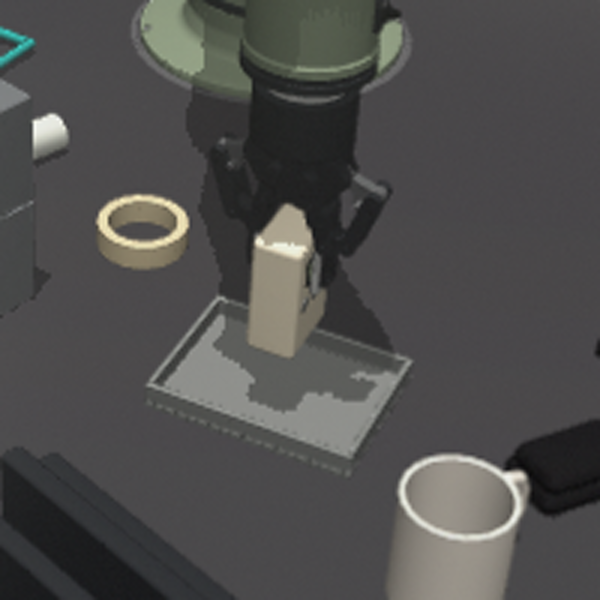

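The meter is over the tray's middle. Lowering it until it touches.

```bash
python3 -m handwheel '[{"offset":[0,0,20],"rot":[0,0,0],"claw":-1},{"offset":[0,0,18],"rot":[0,0,0],"claw":-1},{"offset":[0,0,10],"rot":[0,0,0],"claw":-1},{"offset":[0,0,6],"rot":[0,0,0],"claw":-1},{"offset":[0,0,0],"rot":[0,0,0],"claw":-1},{"offset":[0,0,0],"rot":[0,0,0],"claw":-1}]' 50;python3 -m handwheel '[{"offset":[0,0,3],"rot":[0,0,0],"claw":-1},{"offset":[0,0,2],"rot":[0,0,0],"claw":-1},{"offset":[0,0,0],"rot":[0,0,0],"claw":-1}]' 50
```

```text
clock: 23.65
position: [0.4641, 0.345, 0.0791]
tool_rot: [-3.141, -0.001, 0.172]
force: [0.2, 0.2, -2.4]
grip_width: 0.0394
clock: 23.95
position: [0.4639, 0.3448, 0.0734]
tool_rot: [-3.141, -0.0, 0.172]
force: [0.2, 0.6, -2.9]
grip_width: 0.0394
```

```bash
python3 -m handwheel '[{"offset":[0,0,1],"rot":[0,0,0],"claw":-1},{"offset":[0,0,1],"rot":[0,0,0],"claw":-1},{"offset":[0,0,0],"rot":[0,0,0],"claw":-1}]' 50
```

```text
clock: 24.25
position: [0.4639, 0.3448, 0.0732]
tool_rot: [3.142, -0.001, 0.172]
force: [-11.1, -8.6, 36.5]
grip_width: 0.0397
```

Contact with the floor (36 N on the wrist). Easing up 1.5 mm, then releasing.

```bash
python3 -m handwheel '[{"offset":[0,0,-1.5],"rot":[0,0,0],"claw":-1},{"offset":[0,0,0],"rot":[0,0,0],"claw":-1}]' 50; python3 -m handwheel '[{"offset":[0,0,0],"rot":[0,0,0],"claw":0.2},{"offset":[0,0,0],"rot":[0,0,0],"claw":1},{"offset":[0,0,0],"rot":[0,0,0],"claw":1},{"offset":[0,0,0],"rot":[0,0,0],"claw":1},{"offset":[0,0,0],"rot":[0,0,0],"claw":1},{"offset":[0,0,0],"rot":[0,0,0],"claw":1},{"offset":[0,0,-20],"rot":[0,0,0],"claw":1},{"offset":[0,0,-35],"rot":[0,0,0],"claw":1},{"offset":[0,0,-40],"rot":[0,0,0],"claw":1},{"offset":[0,0,-40],"rot":[0,0,0],"claw":1},{"offset":[0,0,-40],"rot":[0,0,0],"claw":1},{"offset":[0,0,0],"rot":[0,0,0],"claw":1}]' 50
python3 - <<'E'
from h import *
np.set_printoptions(suppress=True,precision=4)
f=imaging.grab_frame("scene");c=f["color"][:,:,::-1]
cv2.imwrite("pics/e1.png",c);cv2.imwrite("pics/e2.png",cv2.resize(c[180:380,300:500],None,fx=3,fy=3,interpolation=cv2.INTER_CUBIC))
P=cloud(f).reshape(-1,3);C=f["color"].reshape(-1,3).astype(int)
def sel(lo,hi): return np.all((P>lo)&(P<hi),axis=1)
m=sel([.44,-.37,.135],[.62,-.28,.165])&(C.max(1)<75);print("handle",rect(P[m]),np.median(P[m][:,2]))
m=sel([.4,.28,.098],[.55,.42,.115]);print("meter top",rect(P[m]),np.median(P[m][:,2]))
m=sel([.55,-.24,.165],[.65,-.13,.21])&(C.max(1)<80);print("bar",P[m].mean(0))
print(status.observe()["position"],status.observe()["force"])
E
```

```text
clock: 24.45
position: [0.4639, 0.3449, 0.0733]
tool_rot: [-3.141, -0.0, 0.172]
force: [-4.0, -3.1, 14.9]
grip_width: 0.0402
clock: 25.65
position: [0.4653, 0.346, 0.253]
tool_rot: [-3.138, -0.006, 0.172]
force: [0.1, 0.0, -1.0]
grip_width: 0.0853
handle (array([ 496.4, -320.7]), array([100.1,  25.9]), 8.01) 0.14725969307139553
meter top (array([464. , 348.3]), array([71.9, 40.7]), 13.11) 0.10523142536832705
bar [ 0.6007 -0.1634  0.1858]
[0.4646 0.3453 0.2504] [-0.7225 -0.2455 -1.0188]
```

View pics/e1.png

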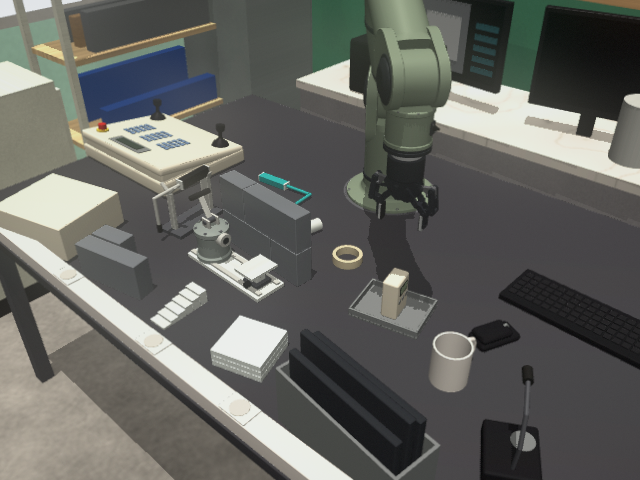

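View pics/e2.png

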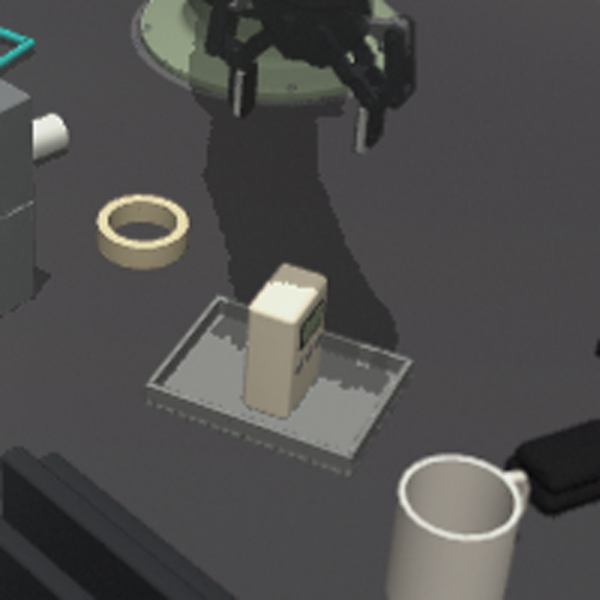

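The meter stands upright in the tray with its top at z 0.105. The lever is shut, the rod is in its stand, and the bystanders are in place. Handing in.

```bash
python3 -c "
from workcell import bot
print(bot.job_done())"
```

```text
the job is handed in; nothing more can be done
None
```

The job is finished and handed in at about 26 s of the 66 s allowed. I took the black-handled rod from its stand, swung the shutter lever to its stop with it, and laid the rod back. Then I fetched the meter from behind the wall and set it down in the tray.

- **Shutter:** the push ended at 13 N against the stop. The bar moved about 66 mm in the scene camera and 70 mm in the top camera, against 67 mm for a full swing. It still read y = -0.163 m in the last picture.
- **Rod:** it lies in the stand with its leg off the +x end. The handle centre reads within about 4 mm of where it was at the start, and its direction within about 1°.
- **Meter:** it stands upright near the middle of the tray, with its top at 0.105 m as expected on the tray floor. The wrist read 36 N when it met the floor, harder than I meant, so I eased up before letting go.
- **Bystanders:** the ones in the last picture (step wedge, phantom, tape, mouse, mug) look unmoved. I judged this by eye and did not measure it. The torch is mostly hidden behind the wall.
- **Disagreement:** the two cameras differed by 3–7 mm in y throughout. I used values between them, and both grasps worked.

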